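Set the cutter leaf's support foot on its bearing plate

ROBOT

A 6-joint arm with a two-finger parallel gripper is mounted at the origin on the work surface. World frame = base frame: x ahead of the robot, y to its left, z up, the work surface at z = 0. Lengths are in m, angles in rad, forces in N, time in s.
With the tool pointing down it reaches from about 0.425 to 0.95 m from the base axis. Payload 14.7 kg.
Tool frame: the origin (TCP) lies midway between the tips of the shut fingers; the grasp point (between the pads) lies 19 mm behind it; z points along the fingers, y is the direction in which the jaws open and shut (so a half turn about z gives the same grasp; the last joint's range is limited). The gripper opens to 85 mm and grips with 20 to 120 N. Pads are 22 mm wide; open, the fingers measure 114 mm over their backs; the gripper's body (76 mm by 85 mm) begins 54 mm behind the grasp point. The pads swing forward as they close: fully open they stand 13 mm farther back than shut.
Start: joints at [1.277, 0.48, 1.596, -0, 1.065, -0.047], TCP at [0.159, 0.63, 0.231] pointing down, gripper open.
Joint ranges: [-2.75, 2.75], [-0.82, 2.05], [0.23, 2.67], [-1.56, 4.7], [0.09, 2.69], [-2.92, 2.92]. Speed limits (rad/s): [1.89, 1.89, 2.39, 3.01, 3.01, 3.01].

INTERFACE

Orientations are given as a unit quaternion [w, x, y, z].
In Python, from station import robot, optics gives the robot as it stands.
- The arm moves only by the tool arm_command, never from a script. Its argument "steps" is one flat list of numbers, 7 for each row, row after row: the turn, a rotation vector about the tool's x, y, z in rad, then the shift along the tool's x, y, z in m, then the closure, from -1 (fully open) to 1 (shut). A call has 1 to 12 rows; each row shifts and turns the commanded pose from where the row before left it, along the tool's axes as they then stand; what a row does not reach is not made up. A row lasts 1/8 s, in which the tool goes at most 62.5 mm and 10.7 degrees, less where a joint would pass 70% of its speed; a pose out of reach is approached as far as the arm can. A call with a gripper value outside its range is refused whole. The fingers move at their own pace and stop on an object; "newtons" is the grip in N (left out, the last holds). Time passes only in rows, so rows that do not move let the fingers close. It gives the time, the measured TCP pose, the force and the opening at its end, in the units of the state.
- robot.read_state(): the state, without advancing time (a new reading comes with each control period).
- optics.read_camera(name): name is "scene" or "top" or "wrist"; returns a dict with "img" (384x512x3 uint8, red, green, blue), "mtx" (3x3 intrinsics, pixels), "R" (3x3) and "t" (3): a world point X has camera coordinates R X + t; the wrist camera has in their place "T_tool_cam" (4x4, takes a point from camera to tool coordinates, whose origin is the TCP and whose axes are the flange's). Camera axes: x right, y down, z forward; pixel columns grow to the right and rows downward; lengths in m; the calibration is good to about 2 mm. A picture is of the moment at which its call begins: read the wrist's pose just before it. There is no depth.
- robot.job_done(): hands the job in, once; it reports no verdict.
The state is a dict: "t": time; "joint_positions": joint angles; "joint_velocities": joint speeds; "joint_torque": joint torques, N m; "eef_pos": TCP position; "eef_rot": TCP orientation; "force": force on the tool from outside, world axes, zero at the start; "ft_torque": the same for the moment, N m; "width": opening from 0.0 (shut) to 1.0 (fully open).
Only numpy, scipy, OpenCV 4.12 (cv2) and the standard library are available. Lean on these libraries where they do the work, as an engineer would, in place of code of your own. Each camera call takes 0.05 s, during which the arm holds its last target. There are 200 camera calls.

TASK

Lay the loose steel plate flat on the bench under the raised support foot of the lever cutter's side leaf, so that the whole foot will stand on it. Then wind the foot down with its handwheel until it just bears on the plate, without jacking up the leaf, and leave everything else on the bench where it is.

Things in the scene. Friction and masses are not known exactly. Their poses are not given: they have to be found in the camera images.
- cutter: Fixed bench lever cutter, green cast bed, with an aluminium side leaf (top 96 mm above the bench) on its -y side. Origin: the point of the bench straight under the vertical support spindle, which hangs in a bracket on the leaf's outer edge (own z up). Leaf and cutter lie to its own +y side, the leaf from 45 mm on; its -y side and both x sides up to the leaf are open.
- under_foot (a point): Fixed point of the bench straight under the spindle. The spindle's lower end carries a round rubber-faced foot, 40 mm across, its underside 11 to 27 mm above the bench at the start: it differs from time to time, also against the wheel, and is not measured. The spindle's travel ends before the foot could reach the bare bench. No rim or recess.
- nut_bracket (a point): Fixed: centre of the bracket's round boss on the spindle axis, 78 mm above the bench (46 mm across, 62 to 94 mm up). Wheel, spindle and foot turn together in it; clockwise seen from above lowers all of them 8 mm a turn. The handwheel above is 92 mm across, its hub at most 146 mm above the bench, sinking as it is turned; it stays where it is left.
- handle_grip (a point): Centre of the wheel's upright handle: a freely revolving black sleeve, 17 to 20 mm across, 48 mm long (wheel below), 36 mm off the spindle axis, circling and sinking with the wheel. Free turning takes 1 to 2 N sideways at the handle; when the foot bears it rubs: 10 N of foot load adds about 2.5 N at the handle. The load grows some 17 N per radian after first touch.
- plate: Loose flat dark steel bearing plate, 190 mm long (its x), 60 mm wide (its y), 8 mm thick, about 0.7 kg, plain and alike at both ends. Origin at the centre of its underside.
- squares: Bystander, leave alone: stack of leather and cork squares, 87 mm square and 42 mm high, on the leaf. Origin under its middle.
- mallet: Bystander, leave alone: wooden mallet, head 100 x 62 x 62 mm, about 230 mm long, lying. Origin under its middle.
- jar: Bystander, leave alone: glass jar, 68 mm across, 100 mm high. Origin under its middle.
- glue: Bystander, leave alone: white glue bottle with nozzle, 54 mm across, 155 mm high. Origin under its middle.
- knife: Bystander, leave alone: yellow utility knife, 165 mm long, lying. Origin under its middle.
- awl: Bystander, leave alone: awl with wooden handle, 130 mm long, lying. Origin under its middle.
- stone: Bystander, leave alone: boat-shaped whetstone, 160 x 42 x 18 mm. Origin under its middle.
- dividers: Bystander, leave alone: steel dividers, 145 mm long, lying. Origin under its middle.
There are look-alikes about, which are no part of the job. What is shaped like the plate but yellow is not meant.

How it is judged:
By the outcome, as a careful person would: the job done as asked, in the order asked, and still so for the second after the job is handed in, with the robot touching nothing.
It also fails if it takes over 72 s, if anything falls off the work surface, if the arm or the gripper's body presses on something with over 40 N, if the wrist force passes 120 N, or if a joint passes its speed limit or range.

## Working session

There is one attempt and no reset: what is moved stays moved. The work goes in short steps, Python scripts to look and compute and a tool call to move; the robot and the scene stay as the last step left them, time stands still between calls to the robot, and variables do not carry over. Pictures are saved under pics/ and viewed, about 8 in all and at most 12, crops included, and the job is handed in when it is done.

Besides the shell and the picture viewer there is one more tool, called in YAML: its name, and indented under it one key for each argument. arm_command: Moves the arm, as the interface text tells. Its arguments: {"type":"object","properties":{"steps":{"type":"array","items":{"type":"number"}},"newtons":{"type":"number"}},"required":["steps"]}

```bash
mkdir -p pics; ls; python3 - <<'E'
from station import robot, optics
import cv2, numpy as np
s=robot.read_state(); print(s)
for n in("scene","top"):
    c=optics.read_camera(n); cv2.imwrite(f"pics/{n}0.png",c["img"][:,:,::-1]); print(n,c["mtx"].tolist(),c["R"].tolist(),c["t"].tolist())
a=[cv2.imread(f"pics/{n}0.png") for n in("scene","top")]
cv2.imwrite("pics/both0.png",cv2.resize(np.vstack(a),None,fx=.78,fy=.78))
E
```

```text
pics
{'t': 0.0, 'joint_positions': array([ 1.27740475e+00,  4.80886952e-01,  1.59686372e+00,  1.79194775e-05,
        1.06511639e+00, -4.66237204e-02]), 'joint_velocities': array([-0.00012772, -0.00010021,  0.00109278,  0.00021948,  0.00076473,
       -0.00082307]), 'joint_torque': array([-3.11470621e-04, -9.50655484e+01, -4.30162489e+01, -1.41974883e-04,
        1.30392221e-02,  1.60466079e-04]), 'eef_pos': array([0.15864402, 0.62991154, 0.23064042]), 'eef_rot': array([-1.15531138e-04,  1.23075397e-01,  9.92397118e-01, -6.26692073e-04]), 'force': array([ 1.05829571,  1.35709456, -0.09161041]), 'ft_torque': array([-0.0137282 , -0.0310376 , -0.01699326]), 'width': 0.9981192875753703}
scene [[369.71378995192083, 0.0, 260.87167498631555], [0.0, 369.71378995192083, 188.18413626342257], [0.0, 0.0, 1.0]] [[-0.4953363440796248, 0.868642114664129, 0.010138188480300344], [0.6658619500033769, 0.38714611281215705, -0.637766219607261], [-0.5579155579221038, -0.3091581536467492, -0.7701632724703256]] [0.3566334257698773, -0.19849854740482775, 1.372821360981248]
top [[405.7342658997278, 0.0, 260.40436191630806], [0.0, 405.7342658997278, 194.03170247110663], [0.0, 0.0, 1.0]] [[-0.026122815878310154, -0.9995491181840646, 0.014804013916731926], [-0.9929109603246189, 0.024225876587210742, -0.11636550936950554], [0.11595440206318669, -0.017738862450566693, -0.9930961229413441]] [-0.14068225953663138, 0.5156481222678002, 1.1682055574187655]
```

View pics/scene0.png

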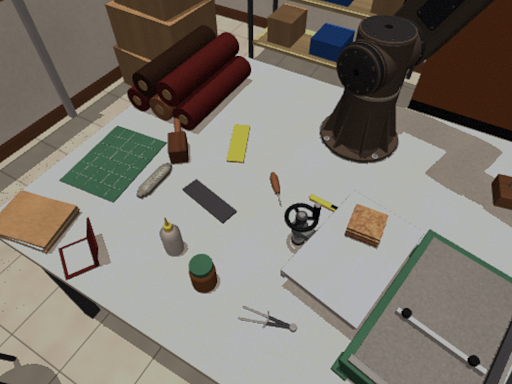

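View pics/top0.png

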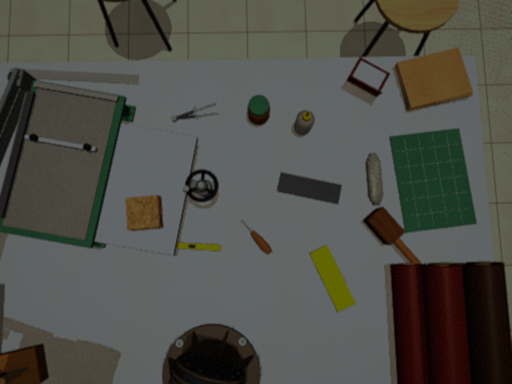

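Candidates for the plate: dark grey bar at top(309,188)/scene(209,200); yellow bar at top(332,278), which is excluded; whetstone at top(374,178), which is boat-shaped. I choose the dark grey one. Wheel is at top(201,186). Next: a close crop and measurements.

```bash
cat > h.py <<'E'
import numpy as np, cv2
from station import robot, optics
from scipy.spatial.transform import Rotation as Rn
def cam(n):
    s=robot.read_state(); c=optics.read_camera(n); 
    if n=="wrist":
        w,x,y,z=s["eef_rot"]; Rt=Rn.from_quat([x,y,z,w]).as_matrix(); T=c["T_tool_cam"]
        Rwc=Rt@T[:3,:3]; o=Rt@T[:3,3]+s["eef_pos"]; c["R"]=Rwc.T; c["t"]=-Rwc.T@o
    return c
def ray(c,uv):
    d=c["R"].T@np.linalg.solve(c["mtx"],[uv[0],uv[1],1]); return -c["R"].T@c["t"],d
def onz(c,uv,z):
    o,d=ray(c,uv); return o+d*(z-o[2])/d[2]
def proj(c,X):
    p=c["mtx"]@(c["R"]@np.asarray(X)+c["t"]); return p[:2]/p[2]
def tri(c1,u1,c2,u2):
    o1,d1=ray(c1,u1);o2,d2=ray(c2,u2)
    s=np.linalg.lstsq(np.c_[d1,-d2],o2-o1,rcond=None)[0]
    a,b=o1+d1*s[0],o2+d2*s[1]; return (a+b)/2,np.linalg.norm(a-b)
E
python3 - <<'E'
from h import *
S=cam("scene");T=cam("top")
for c,box in((T,(265,165,355,212)),(S,(175,170,245,230))):
    x0,y0,x1,y1=box; g=cv2.cvtColor(c["img"],cv2.COLOR_RGB2GRAY)[y0:y1,x0:x1]
    m=cv2.threshold(g,0,255,cv2.THRESH_BINARY_INV+cv2.THRESH_OTSU)[1]
    k=max(cv2.findContours(m,cv2.RETR_EXTERNAL,cv2.CHAIN_APPROX_NONE)[0],key=cv2.contourArea)[:,0]+[x0,y0]
    P=np.array([onz(c,u,.008)[:2] for u in k],np.float32)
    print("plate",cv2.minAreaRect(P))
e=[onz(T,u,.096) for u in((197,138),(176,254))]; print("leaf edge",e)
a=cv2.resize(T["img"][150:222,165:261],None,fx=6,fy=6,interpolation=3)
b=cv2.resize(S["img"][185:257,255:351],None,fx=6,fy=6,interpolation=3)
p=cv2.resize(S["img"][170:242,170:266],None,fx=3,fy=3,interpolation=3)
p=np.vstack([p,cv2.resize(T["img"][150:222,262:358],None,fx=3,fy=3,interpolation=3)])
o=cv2.resize(np.hstack([np.vstack([a[:432],b[:432]])]),(576,864))
o=cv2.resize(np.hstack([a,b]),(800,300)); o=np.vstack([o,cv2.resize(np.hstack([p[:216],p[216:]]),(800,300))])
cv2.imwrite("pics/crop1.png",cv2.convertScaleAbs(o[:,:,::-1],alpha=1.6))
E
```

```text
plate ((0.5304049253463745, -0.3007708489894867), (0.18999072909355164, 0.05987744405865669), 76.50736999511719)
plate ((0.5330038070678711, -0.2954777479171753), (0.19249258935451508, 0.062164902687072754), 76.81281280517578)
leaf edge [array([0.66858619, 0.02299301, 0.096     ]), array([0.34466889, 0.08296787, 0.096     ])]
```

View pics/crop1.png

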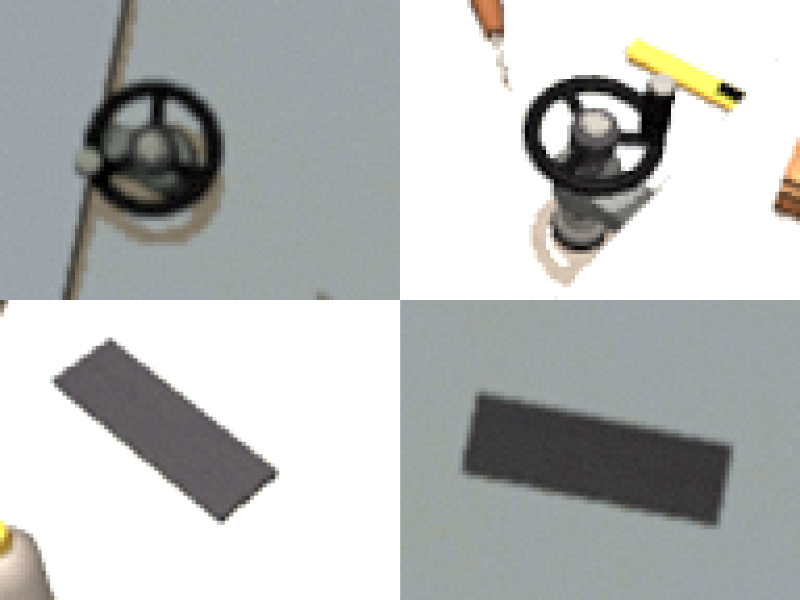

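The crop shows the plain dark steel plate. The hub top is at top(201.5,185) and scene(302,214), the handle top at top(185.6,189) and scene(317.4,206), and the foot at scene(298,242).

```bash
python3 - <<'E'
from h import *
S=cam("scene");T=cam("top")
for n,a,b in(("hub",(201.5,184.8),(302,214.3)),("rim",(201.7,185.5),(302.4,217.2)),("handletop",(185.6,188.9),(317.4,206.1))):
    print(n,*tri(T,a,S,b))
for z in(.018,.025): print("foot@",z,onz(S,(298,242.1),z))
for z in(.14,): print(onz(T,(201.5,184.8),z),onz(S,(302,214.3),z))
s=robot.read_state();w,x,y,z=s["eef_rot"];print(Rn.from_quat([x,y,z,w]).as_matrix().round(3))
E
```

```text
hub [0.52721035 0.00907935 0.13760125] 0.0062250510449086485
rim [0.52682617 0.01070663 0.12519297] 0.007443751719338329
handletop [0.51238239 0.04304452 0.17880556] 0.0021126238118762694
foot@ 0.018 [0.53639494 0.01700518 0.018     ]
foot@ 0.025 [0.54054026 0.01834865 0.025     ]
[0.52805058 0.0058878  0.14      ] [0.52753304 0.01244194 0.14      ]
[[-0.97   0.244 -0.   ]
 [ 0.244  0.97  -0.   ]
 [ 0.    -0.    -1.   ]]
```

```bash
python3 - <<'E'
from h import *
s=robot.read_state();w,x,y,z=s["eef_rot"];R0=Rn.from_quat([x,y,z,w]).as_matrix();p0=s["eef_pos"]
from scipy.optimize import fsolve
N=20;th=1.56/N
def run(v):
    p=p0.copy();R=R0;P=[p]
    for i in range(N):
        p=p+R@np.r_[v,0]; R=R@Rn.from_rotvec([0,0,th]).as_matrix();P.append(p)
    return np.array(P),R
v=fsolve(lambda v:(run(v)[0][-1]-[.521,-.342,0])[:2],[0,-.05]);P,R=run(v);print(th,v,P[::3].round(3),np.hypot(*P[:,:2].T).round(2),R.round(3))
E
```

```text
0.078 [-0.05605253 -0.0129051 ] [[ 0.159  0.63   0.231]
 [ 0.305  0.54   0.231]
 [ 0.427  0.418  0.231]
 [ 0.518  0.272  0.231]
 [ 0.571  0.108  0.231]
 [ 0.586 -0.064  0.231]
 [ 0.56  -0.234  0.231]] [0.65 0.64 0.63 0.62 0.61 0.6  0.6  0.59 0.59 0.58 0.58 0.58 0.58 0.58
 0.59 0.59 0.59 0.6  0.61 0.61 0.62] [[ 0.234  0.972 -0.   ]
 [ 0.972 -0.234 -0.   ]
 [-0.    -0.    -1.   ]]
```

arm_command:
  steps: [0,0,0.078,-0.056,-0.013,-0.02,-1,0,0,0.078,-0.056,-0.013,-0.02,-1,0,0,0.078,-0.056,-0.013,-0.02,-1,0,0,0.078,-0.056,-0.013,0,-1,0,0,0.078,-0.056,-0.013,0,-1,0,0,0.078,-0.056,-0.013,0,-1,0,0,0.078,-0.056,-0.013,0,-1,0,0,0.078,-0.056,-0.013,0,-1,0,0,0.078,-0.056,-0.013,0,-1,0,0,0.078,-0.056,-0.013,0,-1,0,0,0.078,-0.056,-0.013,0,-1,0,0,0.078,-0.056,-0.013,0,-1]

```text
t: 1.8
eef_pos: [0.5707, 0.1059, 0.2913]
eef_rot: [0.0, 0.559, 0.829, 0.0]
force: [0.6, 1.7, -0.7]
width: 0.998
```

arm_command:
  steps: [0,0,0.078,-0.056,-0.013,0,-1,0,0,0.078,-0.056,-0.013,0,-1,0,0,0.078,-0.056,-0.013,0,-1,0,0,0.078,-0.056,-0.013,0,-1,0,0,0.078,-0.056,-0.013,0.02,-1,0,0,0.078,-0.056,-0.013,0.02,-1,0,0,0.078,-0.056,-0.013,0.02,-1,0,0,0.078,-0.056,-0.013,0.02,-1,0,0,0,0,0,0,-0.6,0,0,0,0,0,0,-0.6]

```text
t: 3.05
eef_pos: [0.5191, -0.342, 0.2113]
eef_rot: [-0.0, 0.786, 0.619, 0.0]
force: [0.0, 0.5, 0.2]
width: 0.804
```

```bash
python3 - <<'E'
from h import *
s=robot.read_state(); print(s["t"],s["eef_pos"],s["width"],s["force"],s["joint_positions"])
c=cam("wrist");cv2.imwrite("pics/w1.png",c["img"][:,:,::-1])
for X in((.5315,-.298,.008),(.528,.009,.0),(.528,.009,.138)): print(proj(c,X))
E
```

```text
3.05 [ 0.51905418 -0.34200627  0.21129187] 0.8037728322350234 [0.04300976 0.50281443 0.19838201] [-6.31520619e-01  4.60524271e-01  1.68545576e+00  2.93947109e-04
  9.95865212e-01 -3.95242438e-01]
[259.71011551 129.16453206]
[ 178.08321238 -201.77884446]
[  93.13121643 -522.38644183]
```

View pics/w1.png

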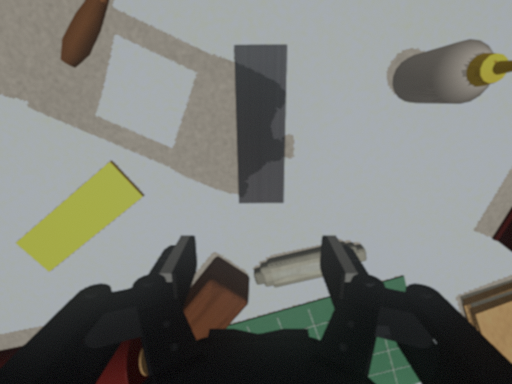

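The wrist picture shows the plate upright: its corners are near (235,45), (287,45), (284,203) and (238,203). The fingers sit below it at columns ~180 and ~338, clear of the neighbours.

```bash
python3 - <<'E'
from h import *
c=cam("wrist")
P=np.array([onz(c,u,.008)[:2] for u in((235,45),(287,45),(284,203),(238,203))])
print(P, P.mean(0)); d=(P[0]+P[1]-P[2]-P[3])/2; print(np.linalg.norm(d),np.degrees(np.arctan2(d[1],d[0])),np.linalg.norm(P[0]-P[1]))
u=d/np.linalg.norm(d); g=P.mean(0)-.045*u
s=robot.read_state();w,x,y,z=s["eef_rot"];R=Rn.from_quat([x,y,z,w]).as_matrix();print(g,R.T@(np.r_[g,0.01]-s["eef_pos"]),"toolx yaw",np.degrees(np.arctan2(R[1,0],R[0,0])))
E
```

```text
[[ 0.52651845 -0.20122714]
 [ 0.58303213 -0.21479951]
 [ 0.54098118 -0.39853255]
 [ 0.48170502 -0.38428262]] [ 0.5330592  -0.29971045]
0.18846700003121997 76.6764426568699 0.058120613896698474
[ 0.52268895 -0.34349924] [-0.00156458  0.00328168  0.20178406] toolx yaw 76.55590027254777
```

arm_command:
  steps: [0,0,0,-0.001,0.003,0.06,-0.6,0,0,0,0,0,0.06,-0.6,0,0,0,0,0,0.05,-0.6,0,0,0,0,0,0.026,-0.6,0,0,0,0,0,0,-0.6]
  newtons: 40

```text
t: 3.78
eef_pos: [0.5215, -0.3419, 0.014]
eef_rot: [-0.001, 0.785, 0.62, -0.0]
force: [-0.2, 0.3, -0.7]
width: 0.799
```

arm_command:
  steps: [0,0,0,0,0,0.005,-0.6,0,0,0,0,0,0.004,-0.6,0,0,0,0,0,0.002,-0.6,0,0,0,0,0,0,-0.6]

```text
t: 4.28
eef_pos: [0.5219, -0.3438, 0.0046]
eef_rot: [0.0, 0.785, 0.619, 0.0]
force: [0.3, 0.3, -0.1]
width: 0.799
```

arm_command:
  steps: [0,0,0,0,0,0.003,-0.6,0,0,0,0,0,0.002,-0.6,0,0,0,0,0,0,-0.6]

```text
t: 4.65
eef_pos: [0.5216, -0.3436, -0.0009]
eef_rot: [-0.0, 0.785, 0.619, -0.0]
force: [0.5, -0.3, -0.9]
width: 0.8
```

arm_command:
  steps: [0,0,0,0,0,0.002,-0.6,0,0,0,0,0,0,-0.6]

```text
t: 4.9
eef_pos: [0.5217, -0.3436, -0.0029]
eef_rot: [-0.0, 0.785, 0.619, -0.0]
force: [-0.1, 0.0, -0.5]
width: 0.802
```

arm_command:
  steps: [0,0,0,0,0,0.0015,-0.6,0,0,0,0,0,0,-0.6]

```text
t: 5.15
eef_pos: [0.5217, -0.3436, -0.0043]
eef_rot: [-0.0, 0.785, 0.619, -0.0]
force: [-0.6, 0.0, 0.1]
width: 0.8
```

arm_command:
  steps: [0,0,0,0,0,0.0015,-0.6,0,0,0,0,0,0,-0.6]

```text
t: 5.4
eef_pos: [0.5217, -0.3436, -0.0058]
eef_rot: [-0.0, 0.785, 0.619, -0.0]
force: [0.7, 0.3, -0.4]
width: 0.802
```

arm_command:
  steps: [0,0,0,0,0,-0.001,-0.45,0,0,0,0,0,0,-0.3,0,0,0,0,0,0,-0.2,0,0,0,0,0,0,-0.2,0,0,0,0,0,0,-0.2]
  newtons: 40

```text
t: 6.02
eef_pos: [0.5218, -0.3437, -0.0043]
eef_rot: [0.0, 0.785, 0.619, 0.0]
force: [-1.6, 1.6, 6.3]
width: 0.687
```

```bash
python3 - <<'E'
from h import *
T=cam("top")
for u in((242,220),(256,235),(270,252)): print(onz(T,u,.008))
E
```

```text
[ 0.43785032 -0.09703423  0.008     ]
[ 0.39216643 -0.13775531  0.008     ]
[ 0.34095297 -0.17800065  0.008     ]
```

arm_command:
  steps: [0,0,0,0,0,-0.001,-0.2,0,0,0,0.02,0,0,-0.2,0,0,0,0.04,0,0,-0.2,0,0,0,0.04,0,0,-0.2,0,0,0,0.03,0,0,-0.2,0,0,0,0,0,0,-0.2]

```text
t: 6.82
eef_pos: [0.5521, -0.2145, -0.004]
eef_rot: [-0.001, 0.785, 0.62, -0.0]
force: [0.6, 1.0, -5.1]
width: 0.682
```

```bash
python3 - <<'E'
from h import *
c=cam("wrist");cv2.imwrite("pics/w2.png",cv2.convertScaleAbs(c["img"][:,:,::-1],alpha=1.3))
print((-c["R"].T@c["t"]).round(3), c["R"].round(2).tolist(), c["mtx"][0].round(0),proj(c,(.528,.008,.02)),proj(c,(.528,.008,.138)))
E
```

```text
[ 0.57  -0.137  0.137] [[0.97, -0.23, -0.0], [-0.22, -0.93, 0.31], [-0.07, -0.3, -0.95]] [278.   0. 258.] [ -31.67335288 -434.67050522] [ 771.05132634 1045.31039725]
```

View pics/w2.png

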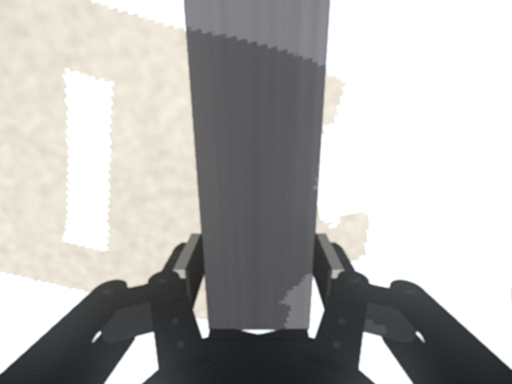

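The plate is held square between the fingers and lies straight ahead (columns 190–325). The foot is out of view, so I set the plate down here and look at the wheel from above.

arm_command:
  steps: [0,0,0,0,0,0.0,-0.4,0,0,0,0,0,-0.002,-0.6,0,0,0,0,0,-0.02,-0.6,0,0,0,0,0,-0.06,-0.6,0,0,0,0,0,-0.06,-0.6,0,0,0,0,-0.02,-0.055,-0.6,0,0,0,0.03,-0.02,-0.05,-0.6,0,0,0,0.05,-0.02,-0.03,-0.6,0,0,0,0.05,0,-0.01,-0.6,0,0,0,0.05,0,0,-0.6,0,0,0,0.02,0,0,-0.6,0,0,0,0,0,0,-0.6]

```text
t: 8.38
eef_pos: [0.5406, -0.0082, 0.2842]
eef_rot: [0.0, 0.785, 0.62, 0.0]
force: [-0.7, 0.1, 1.0]
width: 0.802
```

```bash
python3 - <<'E'
from h import *
c=cam("wrist");cv2.imwrite("pics/w3.png",cv2.convertScaleAbs(c["img"][:,:,::-1],alpha=1.0))
print(robot.read_state()["eef_pos"],(-c["R"].T@c["t"]).round(3),proj(c,(.528,.008,.138)),proj(c,(.528,.008,.02)))
E
```

```text
[ 0.54045952 -0.00916324  0.28387921] [0.559 0.069 0.426] [242.95839026 166.1104149 ] [247.05540131 147.84908229]
```

View pics/w3.png

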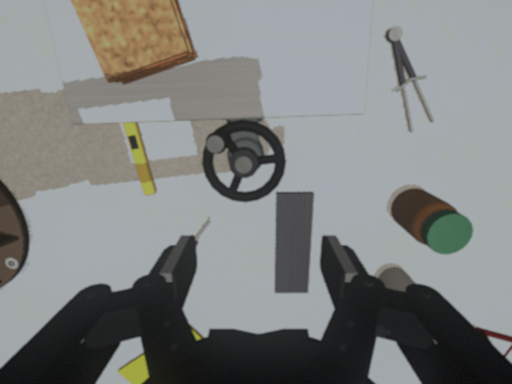

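The wheel rim is centred near (244.5,160) with radius 41 px; the hub is at (243,163) and the handle top at (216,145). Plate corners are (277,192), (313,192), (308,292), (275,292), and the leaf edge runs (78,123)–(363,114).

```bash
python3 - <<'E'
from h import *
c=cam("wrist"); g=c["img"][105:215,190:300].max(2)
m=(g<45).astype(np.uint8)
k=max(cv2.findContours(m,cv2.RETR_EXTERNAL,cv2.CHAIN_APPROX_NONE)[0],key=cv2.contourArea); e=cv2.fitEllipse(cv2.convexHull(k)); print("rim ellipse",e[0][0]+190,e[0][1]+105,e[1])
uc=(e[0][0]+190,e[0][1]+105)
for z in(.115,.125,.135): print("rim",z,onz(c,uc,z), "diam", np.linalg.norm(onz(c,(203,160),z)-onz(c,(286,160),z)))
print("hub .140",onz(c,(243,163),.14)); print("handle .18",onz(c,(216,145),.18),onz(c,(216,145),.17))
L=[onz(c,u,.096)[:2] for u in((78,123),(363,114))]; print("leaf",L)
d=(L[0]-L[1]);d/=np.linalg.norm(d); n=np.array([-d[1],d[0]]); n*=np.sign(n[1]); print("ang",np.degrees(np.arctan2(n[1],n[0])))
S=onz(c,uc,.125)[:2]; print("dist edge",(L[0]-S)@n)
P=np.array([onz(c,u,.008)[:2] for u in((277,192),(313,192),(308,292),(275,292))]);d=(P[0]+P[1]-P[2]-P[3])/2;print("plate",P.mean(0),np.linalg.norm(d),np.degrees(np.arctan2(d[1],d[0])))
E
```

```text
rim ellipse 243.38276290893555 159.0474395751953 (78.4404525756836, 80.65646362304688)
rim 0.115 [0.52782575 0.01001682 0.115     ] diam 0.09416751962789276
rim 0.125 [0.5288213  0.01189151 0.125     ] diam 0.09113263275806617
rim 0.135 [0.52981685 0.01376619 0.135     ] diam 0.08809774588823957
hub .140 [0.52887874 0.01073044 0.14      ]
handle .18 [0.51394732 0.04002292 0.18      ] [0.51212214 0.03887477 0.17      ]
leaf [array([0.35063106, 0.09205031]), array([0.67218887, 0.0251707 ])]
ang 78.25076988948372
dist edge 0.04219470388059967
plate [ 0.56207976 -0.17231455] 0.18872871978686914 76.93020244078427
```

arm_command:
  steps: [0,0,0,-0.03,0.01,0,-0.6,0,0,0,-0.055,0.02,0,-0.6,0,0,0,-0.06,0.02,0,-0.6,0,0,0,-0.059,0.01,0.01,-0.6,0,0,0,0,0,0.06,-0.6,0,0,0,0,0,0.06,-0.6,0,0,0,0,0,0.06,-0.6,0,0,0,0,0,0.055,-0.6,0,0,0,0,0,0.028,-0.6,0,0,0,0,0,0,-0.6]

```text
t: 9.72
eef_pos: [0.5491, -0.2211, 0.0085]
eef_rot: [-0.002, 0.786, 0.618, -0.001]
force: [0.2, 0.2, -0.2]
width: 0.799
```

arm_command:
  steps: [0,0,0,0,0.001,0.004,-0.6,0,0,0,0,0,0.004,-0.6,0,0,0,0,0,0.002,-0.6,0,0,0,0,0,0,-0.6]

```text
t: 10.22
eef_pos: [0.5523, -0.2207, 0.0007]
eef_rot: [0.0, 0.785, 0.619, 0.0]
force: [0.2, 0.4, 0.6]
width: 0.795
```

arm_command:
  steps: [0,0,0,0,-0.001,0.005,-0.6,0,0,0,0,0,0,-0.45,0,0,0,0,0,0,-0.3,0,0,0,0,0,0,-0.2,0,0,0,0,0,0,-0.2,0,0,0,0,0,0,-0.2]

```text
t: 10.98
eef_pos: [0.5511, -0.2203, -0.0046]
eef_rot: [-0.0, 0.785, 0.619, -0.0]
force: [-2.2, 1.6, 4.4]
width: 0.685
```

arm_command:
  steps: [0,0,0,0,-0.005,-0.0005,-0.2,0,0,0,0,-0.025,0,-0.2,0,0,0,0,-0.025,0,-0.2,0,0,0,0.005,-0.0196,0,-0.2,0,0,0,0.015,0,0,-0.2,0,0,0,0,0,0,-0.2]

```text
t: 11.72
eef_pos: [0.4831, -0.1827, -0.0043]
eef_rot: [-0.0, 0.785, 0.619, -0.0]
force: [-0.4, 1.5, -6.6]
width: 0.689
```

arm_command:
  steps: [0,0,0,0.01,0,0.0004,-0.2,0,0,0,0.02,0,0,-0.2,0,0,0,0.02,0,0,-0.2,0,0,0,0.0,0,0,-0.2]

```text
t: 12.22
eef_pos: [0.4957, -0.1338, -0.0046]
eef_rot: [0.0, 0.785, 0.619, 0.0]
force: [1.0, 2.7, -1.1]
width: 0.689
```

arm_command:
  steps: [0,0,0,0.01,0,0,-0.2,0,0,0,0.01,0,0,-0.2,0,0,0,0.01,0,0,-0.2,0,0,0,0.0085,0,0,-0.2,0,0,0,0.0,0,0,-0.2]

```text
t: 12.85
eef_pos: [0.5042, -0.0966, -0.0046]
eef_rot: [-0.0, 0.785, 0.619, 0.0]
force: [0.8, 5.1, 0.5]
width: 0.688
```

```bash
python3 - <<'E'
from h import *
S=cam("scene");T=cam("top")
a=cv2.resize(T["img"][150:240,165:285],None,fx=6,fy=6,interpolation=3)[:540]
b=cv2.resize(S["img"][170:270,225:345],None,fx=6.6,fy=6,interpolation=3)
cv2.imwrite("pics/crop2.png",cv2.convertScaleAbs(b[:,:,::-1],alpha=.8))
E
```

```text
(no output)
```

View pics/crop2.png

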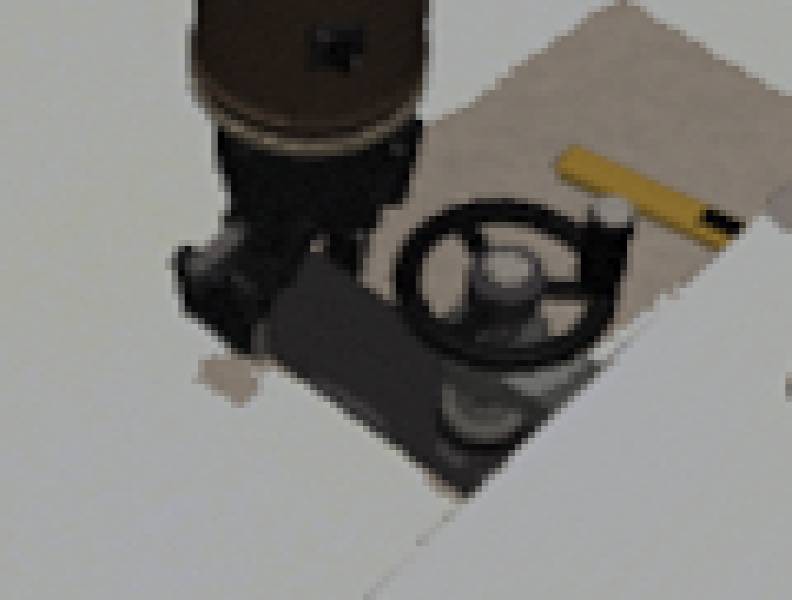

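The plate lies under the foot. Its near corner is at crop (466,495), the foot spans columns 441–530, and the bottom of the foot is at row ~452. I check this by numbers before releasing.

```bash
python3 - <<'E'
from h import *
S=cam("scene")
u=np.array([.230,.973]);v=np.array([.973,-.230]);G=robot.read_state()["eef_pos"][:2]
C=G+.0493*u; print("C",C); K=C+.095*u+.03*v
print("corner pred",K,proj(S,[*K,.008]),"seen(295.6,252.5)->",onz(S,(295.6,252.5),.008))
for A in((.529,.0095),):
  for z in(.015,.02,.025):
    a=np.linspace(0,6.28,90); q=np.array([proj(S,(A[0]+.02*np.cos(t),A[1]+.02*np.sin(t),z)) for t in a]); print(z,"foot cols",q[:,0].min(),q[:,0].max(),"bottom row",q[:,1].max())
d=np.array((.529,.0095))-C; print("foot in plate",d@u,d@v)
E
```

```text
C [ 0.51542185 -0.0493385 ]
corner pred [0.56646185 0.0361965 ] [299.13207671 254.91058179] seen(295.6,252.5)-> [0.56452438 0.02417842 0.008     ]
0.015 foot cols 289.7346776728904 303.65409524969857 bottom row 245.64189060660306
0.02 foot cols 289.85718939248176 303.82736839096214 bottom row 244.72682585111224
0.025 foot cols 289.9805943184263 304.0019063235728 bottom row 243.80500244692522
foot in plate 0.06037283511972791 -0.00032131157594401114
```

arm_command:
  steps: [0,0,0,0.004,-0.0015,0,-0.2,0,0,0,0,0,0,-0.2,0,0,0,0,0,0,-0.4,0,0,0,0,0,0,-0.55,0,0,0,0,0,-0.004,-0.6,0,0,0,0,0,-0.02,-0.6,0,0,0,-0.01,0,-0.06,-0.6,0,0,0,-0.01,0,-0.06,-0.6,0,0,0,0,0,-0.06,-0.6,0,0,0,0,0,-0.06,-0.4,0,0,0,0,0,-0.026,-0.3,0,0,0,0,0,0,-0.3]

```text
t: 14.5
eef_pos: [0.4997, -0.113, 0.2879]
eef_rot: [0.002, 0.785, 0.619, 0.001]
force: [-0.4, -0.4, -0.6]
width: 0.653
```

```bash
python3 - <<'E'
from h import *
S=cam("scene");c=cam("wrist")
b=cv2.resize(S["img"][195:265,265:335],(600,600),interpolation=3)
cv2.imwrite("pics/crop3.png",cv2.convertScaleAbs(b[:,:,::-1],alpha=1.2))
cv2.imwrite("pics/w4.png",c["img"][:,:,::-1]); s=robot.read_state();print(s["eef_pos"],s["joint_positions"])
E
```

```text
[ 0.49840614 -0.11264693  0.2851804 ] [-2.81575301e-01  2.28902569e-01  1.84248841e+00 -5.83384039e-05
  1.07036369e+00 -4.55344005e-02]
```

View pics/crop3.png

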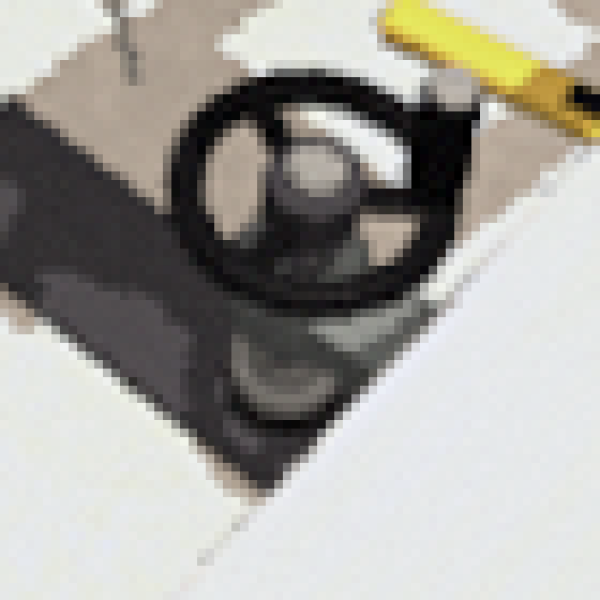

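View pics/w4.png

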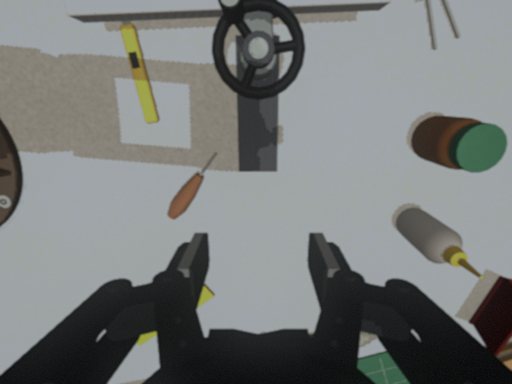

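From above, the plate's axis (cols 238–277) runs through the wheel centre (258,47), and in the scene crop the foot stands fully within the plate, leaving a strip at its near edge.

```bash
python3 - <<'E'
from h import *
c=cam("wrist");s=robot.read_state()
for z in(.12,.125): print("rim",onz(c,(258.5,47.5),z),np.linalg.norm(onz(c,(213,48),z)-onz(c,(304,48),z)))
print("hub",onz(c,(258,47),.138))
P=np.array([onz(c,u,.008)[:2] for u in((238,171),(277,171))]);print("end",P,P.mean(0))
S=np.array((.529,.0105)); print("S along/lat", (S-P.mean(0))@[.230,.973],(S-P.mean(0))@[.973,-.23])
w,x,y,z=s["eef_rot"];R=Rn.from_quat([x,y,z,w]).as_matrix();H=S+.036*np.array([np.cos(np.radians(118)),np.sin(np.radians(118))])
print(H,s["eef_pos"],R.T@(np.r_[H,.145]-s["eef_pos"]))
E
```

```text
rim [0.52886641 0.01292155 0.12      ] 0.09065125907227713
rim [0.52866977 0.01213401 0.125     ] 0.08917295112454518
hub [0.52780196 0.010607   0.138     ]
end [[ 0.46201553 -0.1298907 ]
 [ 0.52077342 -0.14404745]] [ 0.49139447 -0.13696907]
S along/lat 0.15213667975048104 0.00267229138567915
[0.51209902 0.04228611] [ 0.4981387  -0.11253597  0.28459064] [ 0.15379137 -0.02243001  0.13962602]
```

arm_command:
  steps: [0,0,0,0.03,-0.005,0,-0.2,0,0,0,0.05,-0.01,0,-0.1,0,0,0,0.05,-0.007,0.01,0,0,0,0,0.024,0,0.03,0.06,0,0,0,0,0,0.04,0.06,0,0,0,0,0,0,0.06]
  newtons: 20

```text
t: 15.4
eef_pos: [0.5108, 0.0424, 0.2023]
eef_rot: [-0.002, 0.785, 0.619, -0.003]
force: [0.5, -0.3, 1.2]
width: 0.472
```

```bash
python3 - <<'E'
from h import *
c=cam("wrist")
cv2.imwrite("pics/w5.png",cv2.convertScaleAbs(c["img"][:,:,::-1],alpha=1.3)); s=robot.read_state();print(s["eef_pos"],s["width"]);print(proj(c,s["eef_pos"]),proj(c,(*s["eef_pos"][:2],.179)))
E
```

```text
[0.512173   0.04213708 0.20419042] 0.46779103413022466
[260.84795785 247.43637846] [260.74411543 227.85056534]
```

View pics/w5.png

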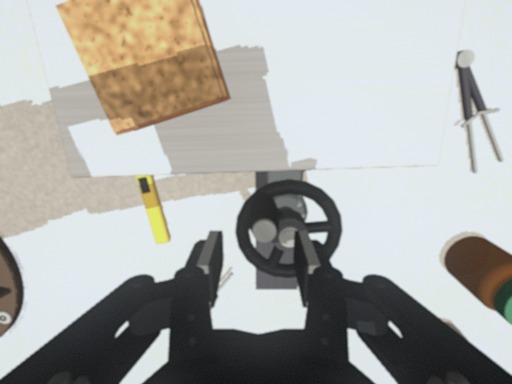

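The handle top is at (264,231), between the open fingers (210–305), and the hub is at (289,236). I convert these at their own heights.

```bash
python3 - <<'E'
from h import *
c=cam("wrist");s=robot.read_state();w,x,y,z=s["eef_rot"];R=Rn.from_quat([x,y,z,w]).as_matrix()
for z in(.17,.175,.18): print(z,onz(c,(264,231),z)[:2],(R.T@(onz(c,(264,231),z)-s["eef_pos"]))[:2])
print(onz(c,(289,236),.138),onz(c,(288,228),.122))
for z in (.17,.175,.18):
  d=onz(c,(264,231),z)[:2]-[.5285,.0105]; print(np.linalg.norm(d),np.degrees(np.arctan2(d[1],d[0])))
E
```

```text
0.17 [0.51408212 0.03388053] [-0.0076132   0.00277425]
0.175 [0.51456767 0.03631745] [-0.00513249  0.00266876]
0.18 [0.51505323 0.03875437] [-0.00265178  0.00256327]
[0.53010033 0.00900965 0.138     ] [0.53074025 0.00840937 0.122     ]
0.02746860613303739 121.66056083059803
0.02933684209694158 118.35341482241805
0.031290973142477856 115.45062531188168
```

arm_command:
  steps: [0,0,0,-0.001,0.002,0.02,0.06,0,0,0,0,0,0.025,0.06,0,0,0,0,0,0.012,0.06,0,0,0,0,0,0,0.06]

```text
t: 16.0
eef_pos: [0.5152, 0.0404, 0.1487]
eef_rot: [-0.0, 0.786, 0.619, -0.0]
force: [-0.0, -0.6, -0.2]
width: 0.471
```

arm_command:
  steps: [0,0,0,0,0,0,0.3,0,0,0,0,0,0,0.5,0,0,0,0,0,0,0.7,0,0,0,0,0,0,0.8,0,0,0,0,0,0,0.8]
  newtons: 20

```text
t: 16.62
eef_pos: [0.5156, 0.0409, 0.1492]
eef_rot: [0.0, 0.785, 0.619, 0.0]
force: [-1.3, 1.0, 6.9]
width: 0.219
```

```bash
cat > arc.py <<'E'
from h import *
import sys
def arc(a0,step,n,S=(.5295,.0095),r=.036):
    s=robot.read_state();p=s["eef_pos"][:2].copy();X=np.array([.231,.973]);Y=np.array([.973,-.231])
    cur=np.array(S)+r*np.array([np.cos(np.radians(a0)),np.sin(np.radians(a0))]);o=[]
    for i in range(n):
        a0-=step;t=np.array(S)+r*np.array([np.cos(np.radians(a0)),np.sin(np.radians(a0))]);d=t-cur;cur=t
        o.append((round(d@X,4),round(d@Y,4),round(.008*step/360,5)))
    for q in o: print("0,0,0,%g,%g,%g,0.8,"%q,end=" ")
    print("\nend",a0,cur)
def ang(S=(.5295,.0095)):
    s=robot.read_state();d=s["eef_pos"][:2]-S;a=np.arctan2(d[1],d[0]);F=s["force"][:2]
    print("t",s["t"],"r",np.hypot(*d).round(4),"ang",np.degrees(a).round(1),"z",s["eef_pos"][2].round(4),"Fz",s["force"][2].round(1),"Frad",(F@[np.cos(a),np.sin(a)]).round(2),"Fccw",(F@[-np.sin(a),np.cos(a)]).round(2),"w",s["width"].round(3))
E
python3 -c "
from arc import *
ang();arc(114,15,8)"
```

```text
Traceback (most recent call last):
  File "arc.py", line 13, in ang
    print("t",s["t"],"r",np.hypot(*d).round(4),"ang",np.degrees(a).round(1),"z",s["eef_pos"][2].round(4),"Fz",s["force"][2].round(1),"Frad",(F@[np.cos(a),np.sin(a)]).round(2),"Fccw",(F@[-np.sin(a),np.cos(a)]).round(2),"w",s["width"].round(3))
                                                                                                                                                                                                                              ^^^^^^^^^^^^^^^^
AttributeError: 'float' object has no attribute 'round'
```

```bash
sed -i 's/s\["width"\].round(3)/round(s["width"],3)/' arc.py
python3 -c "
from arc import *
ang();arc(114,15,8)"
```

```text
t 16.625 r 0.0343 ang 114.0 z 0.1492 Fz 6.9 Frad 1.43 Fccw 0.78 w 0.219
0,0,0,0.0047,0.0082,0.00033,0.8, 0,0,0,0.0024,0.0091,0.00033,0.8, 0,0,0,-0,0.0094,0.00033,0.8, 0,0,0,-0.0025,0.0091,0.00033,0.8, 0,0,0,-0.0047,0.0081,0.00033,0.8, 0,0,0,-0.0067,0.0066,0.00033,0.8, 0,0,0,-0.0082,0.0047,0.00033,0.8, 0,0,0,-0.0091,0.0024,0.00033,0.8, 
end -6 [0.56530279 0.00573698]
```

arm_command:
  steps: [0,0,0,0.0047,0.0082,-0.0002,0.8,0,0,0,0.0024,0.0091,0.0003,0.8,0,0,0,0,0.0094,0.0003,0.8,0,0,0,-0.0025,0.0091,0.0003,0.8]

```text
t: 17.12
eef_pos: [0.5509, 0.0361, 0.1478]
eef_rot: [-0.0, 0.785, 0.619, -0.001]
force: [-10.4, -11.2, 8.9]
width: 0.219
```

```bash
python3 -c "
from arc import *
ang()"
```

```text
t 17.125 r 0.0342 ang 51.1 z 0.1478 Fz 8.9 Frad -15.23 Fccw 1.06 w 0.219
```

arm_command:
  steps: [0,0,0,-0.0047,0.0081,0.0003,0.8,0,0,0,-0.0067,0.0066,0.0003,0.8,0,0,0,-0.0082,0.0047,0.0003,0.8,0,0,0,-0.0091,0.0024,0.0003,0.8]

```text
t: 17.62
eef_pos: [0.5645, 0.0037, 0.1465]
eef_rot: [-0.001, 0.785, 0.619, -0.001]
force: [-12.8, 2.1, 11.5]
width: 0.218
```

```bash
python3 -c "
from arc import *
ang();arc(-6,15,8)"
```

```text
t 17.625 r 0.0354 ang -9.5 z 0.1465 Fz 11.5 Frad -12.97 Fccw -0.07 w 0.218
0,0,0,-0.0094,-0,0.00033,0.8, 0,0,0,-0.0091,-0.0025,0.00033,0.8, 0,0,0,-0.0081,-0.0047,0.00033,0.8, 0,0,0,-0.0066,-0.0067,0.00033,0.8, 0,0,0,-0.0047,-0.0082,0.00033,0.8, 0,0,0,-0.0024,-0.0091,0.00033,0.8, 0,0,0,0,-0.0094,0.00033,0.8, 0,0,0,0.0025,-0.0091,0.00033,0.8, 
end -126 [ 0.50833973 -0.01962461]
```

arm_command:
  steps: [0,0,0,-0.0102,-0.0013,-0.0007,0.8,0,0,0,-0.0091,-0.0025,0.0003,0.8,0,0,0,-0.0081,-0.0047,0.0003,0.8]

```text
t: 18.0
eef_pos: [0.5503, -0.0212, 0.146]
eef_rot: [-0.0, 0.785, 0.619, -0.0]
force: [0.4, 3.7, -16.9]
width: 0.217
```

```bash
python3 -c "
from arc import *
ang((.5287,.0072))"
```

```text
t 18.0 r 0.0357 ang -52.7 z 0.146 Fz -16.9 Frad -2.76 Fccw 2.55 w 0.217
```

arm_command:
  steps: [0,0,0,-0.0066,-0.0067,0.0009,0.8,0,0,0,-0.0047,-0.0082,0.0003,0.8,0,0,0,-0.0024,-0.0091,0.0003,0.8]

```text
t: 18.38
eef_pos: [0.5236, -0.0286, 0.145]
eef_rot: [0.0, 0.785, 0.619, 0.0]
force: [2.5, 5.6, -16.5]
width: 0.214
```

```bash
python3 -c "
from arc import *
ang((.5287,.0072));arc(-96,15,12)"
```

```text
t 18.375 r 0.0362 ang -98.0 z 0.145 Fz -16.5 Frad -5.93 Fccw 1.71 w 0.214
0,0,0,0,-0.0094,0.00033,0.8, 0,0,0,0.0025,-0.0091,0.00033,0.8, 0,0,0,0.0047,-0.0081,0.00033,0.8, 0,0,0,0.0067,-0.0066,0.00033,0.8, 0,0,0,0.0082,-0.0047,0.00033,0.8, 0,0,0,0.0091,-0.0024,0.00033,0.8, 0,0,0,0.0094,0,0.00033,0.8, 0,0,0,0.0091,0.0025,0.00033,0.8, 0,0,0,0.0081,0.0047,0.00033,0.8, 0,0,0,0.0066,0.0067,0.00033,0.8, 0,0,0,0.0047,0.0082,0.00033,0.8, 0,0,0,0.0024,0.0091,0.00033,0.8, 
end -276 [0.53326302 0.04530279]
```

arm_command:
  steps: [0,0,0,0.0005,-0.0094,0.001,0.8,0,0,0,0.0025,-0.0091,0.0004,0.8,0,0,0,0.0047,-0.0081,0.0003,0.8]

```text
t: 18.75
eef_pos: [0.4997, -0.0147, 0.1438]
eef_rot: [0.0, 0.785, 0.619, -0.0]
force: [0.6, -1.7, -4.0]
width: 0.221
```

```bash
python3 -c "
from arc import *
ang((.5287,.0072))"
```

```text
t 18.75 r 0.0364 ang -142.9 z 0.1438 Fz -4.0 Frad 0.56 Fccw 1.66 w 0.221
```

Still free (1.7 N). Continuing.

arm_command:
  steps: [0,0,0,0.0067,-0.0066,0.0004,0.8,0,0,0,0.0082,-0.0047,0.0003,0.8,0,0,0,0.0091,-0.0024,0.0003,0.8]

```text
t: 19.12
eef_pos: [0.4926, 0.0125, 0.1427]
eef_rot: [0.0, 0.785, 0.619, 0.0]
force: [-0.9, -0.8, 2.5]
width: 0.214
```

```bash
python3 -c "
from arc import *
ang((.5287,.0072))"
```

```text
t 19.125 r 0.0365 ang 171.6 z 0.1427 Fz 2.5 Frad 0.81 Fccw 0.91 w 0.214
```

arm_command:
  steps: [0,0,0,0.0094,0,0.0003,0.8,0,0,0,0.0091,0.0025,0.0003,0.8,0,0,0,0.0081,0.0047,0.0003,0.8]

```text
t: 19.5
eef_pos: [0.5066, 0.0364, 0.1416]
eef_rot: [0.0, 0.785, 0.619, 0.0]
force: [1.5, -6.1, 5.0]
width: 0.215
```

```bash
python3 -c "
from arc import *
ang((.5287,.0072))"
```

```text
t 19.5 r 0.0366 ang 127.1 z 0.1416 Fz 5.0 Frad -5.77 Fccw 2.49 w 0.215
```

arm_command:
  steps: [0,0,0,0.0062,0.0072,0.0002,0.8,0,0,0,0.0045,0.0082,0.0002,0.8]

```text
t: 19.75
eef_pos: [0.5234, 0.0431, 0.141]
eef_rot: [-0.0, 0.785, 0.619, -0.0]
force: [-4.2, -3.9, 6.5]
width: 0.218
```

```bash
python3 -c "
from arc import *
ang((.5287,.0072));arc(84,15,12)"
```

```text
t 19.75 r 0.0363 ang 98.4 z 0.141 Fz 6.5 Frad -3.28 Fccw 4.69 w 0.218
0,0,0,-0,0.0094,0.00033,0.8, 0,0,0,-0.0025,0.0091,0.00033,0.8, 0,0,0,-0.0047,0.0081,0.00033,0.8, 0,0,0,-0.0067,0.0066,0.00033,0.8, 0,0,0,-0.0082,0.0047,0.00033,0.8, 0,0,0,-0.0091,0.0024,0.00033,0.8, 0,0,0,-0.0094,-0,0.00033,0.8, 0,0,0,-0.0091,-0.0025,0.00033,0.8, 0,0,0,-0.0081,-0.0047,0.00033,0.8, 0,0,0,-0.0066,-0.0067,0.00033,0.8, 0,0,0,-0.0047,-0.0082,0.00033,0.8, 0,0,0,-0.0024,-0.0091,0.00033,0.8, 
end -96 [ 0.52573698 -0.02630279]
```

```bash
python3 -c "
from arc import *
for i in range(3): S=cam('scene');ang((.5287,.0072))
b=cv2.resize(S['img'][205:265,270:330],(600,600),interpolation=3)
cv2.imwrite('pics/crop4.png',cv2.convertScaleAbs(b[:,:,::-1],alpha=1.8,beta=15))"
```

```text
t 19.8 r 0.0362 ang 96.3 z 0.141 Fz 2.3 Frad -1.07 Fccw 1.8 w 0.215
t 19.85 r 0.0361 ang 96.9 z 0.141 Fz 4.4 Frad 1.69 Fccw -2.41 w 0.221
t 19.9 r 0.0361 ang 97.1 z 0.141 Fz 1.4 Frad 1.76 Fccw -2.53 w 0.217
```

View pics/crop4.png

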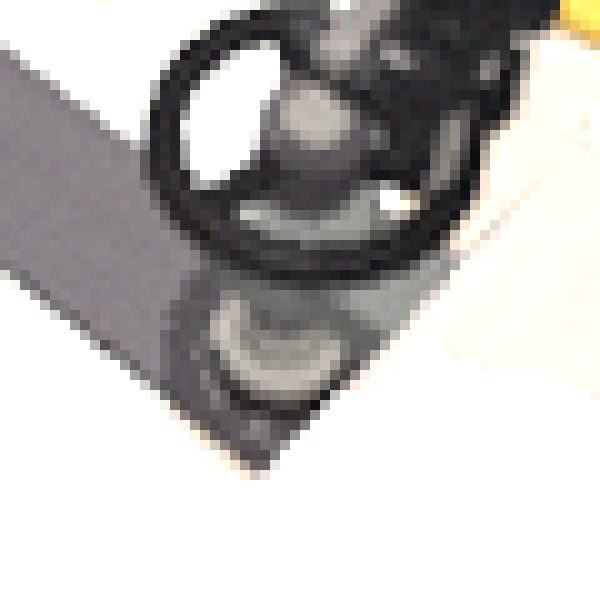

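The foot (columns 210–355, rubber edge at row ~405) still has plate all around. This resolution can't show whether it touches. The static force has sagged, so I probe with slow, steady motion.

```bash
python3 -c "
from arc import *
arc(97,4,8,S=(.5287,.0072))"
```

```text
0,0,0,0.0008,0.0024,9e-05,0.8, 0,0,0,0.0006,0.0024,9e-05,0.8, 0,0,0,0.0005,0.0025,9e-05,0.8, 0,0,0,0.0003,0.0025,9e-05,0.8, 0,0,0,0.0001,0.0025,9e-05,0.8, 0,0,0,-0.0001,0.0025,9e-05,0.8, 0,0,0,-0.0002,0.0025,9e-05,0.8, 0,0,0,-0.0004,0.0025,9e-05,0.8, 
end 65 [0.54391426 0.03982708]
```

arm_command:
  steps: [0,0,0,0.0008,0.0024,0.0001,0.8,0,0,0,0.0006,0.0024,0.0001,0.8,0,0,0,0.0005,0.0025,0.0001,0.8]

```text
t: 20.27
eef_pos: [0.53, 0.0431, 0.1408]
eef_rot: [-0.001, 0.786, 0.619, -0.0]
force: [-5.8, 3.6, 6.8]
width: 0.218
```

```bash
python3 -c "
from arc import *
ang((.5287,.0072))"
```

```text
t 20.275 r 0.0359 ang 87.9 z 0.1408 Fz 6.8 Frad 3.34 Fccw 5.93 w 0.218
```

arm_command:
  steps: [0,0,0,0.0003,0.0025,0.0001,0.8,0,0,0,0.0001,0.0025,0.0001,0.8]

```text
t: 20.52
eef_pos: [0.535, 0.0425, 0.1406]
eef_rot: [-0.001, 0.786, 0.619, -0.0]
force: [-5.5, 6.3, 7.6]
width: 0.217
```

```bash
python3 -c "
from arc import *
ang((.5287,.0072))"
```

```text
t 20.525 r 0.0358 ang 79.9 z 0.1406 Fz 7.6 Frad 5.28 Fccw 6.53 w 0.217
```

Resistance rises steadily at about 4–5 N/rad (2.5→4.7→5.9→6.5 N), which means the foot bears. First touch was near 140°, so the load is now about 18 N. I back off slightly to about 10 N.

arm_command:
  steps: [0,0,0,-0.0001,-0.0025,-0.0001,0.8,0,0,0,-0.0003,-0.0025,-0.0001,0.8,0,0,0,-0.0005,-0.0025,-0.0001,0.8,0,0,0,-0.0006,-0.0024,-0.0001,0.8,0,0,0,-0.0008,-0.0024,-0.0001,0.8,0,0,0,-0.001,-0.0023,-0.0001,0.8]

```text
t: 21.28
eef_pos: [0.5211, 0.0424, 0.1412]
eef_rot: [0.0, 0.786, 0.619, 0.001]
force: [3.5, 4.6, -0.9]
width: 0.212
```

```bash
python3 -c "
from arc import *
ang((.5287,.0072))
for i in range(3): cam('top'); ang((.5287,.0072))"
```

```text
t 21.275 r 0.036 ang 102.1 z 0.1412 Fz -0.9 Frad 3.76 Fccw -4.34 w 0.212
t 21.325 r 0.036 ang 102.7 z 0.1412 Fz 0.1 Frad 4.13 Fccw -3.45 w 0.214
t 21.375 r 0.0361 ang 102.7 z 0.1412 Fz -0.9 Frad 3.93 Fccw -2.37 w 0.217
t 21.425 r 0.0361 ang 102.7 z 0.1412 Fz -0.1 Frad 3.46 Fccw -2.47 w 0.218
```

Reversed drag is 4.3 N, which agrees with a load of about 10 N. I release and retreat.

arm_command:
  steps: [0,0,0,0,0,0,0.6,0,0,0,0,0,0,0.4,0,0,0,0,0,0,0.1,0,0,0,0,0,-0.001,0.06,0,0,0,0,0,-0.02,0.06,0,0,0,0,0,-0.05,0.06,0,0,0,0,0,-0.06,0.06,0,0,0,-0.04,0,-0.02,0.06,0,0,0,-0.06,0,0,0.06,0,0,0,-0.06,0,0,0.06,0,0,0,0,0,0,0.06]

```text
t: 22.8
eef_pos: [0.4823, -0.1168, 0.2924]
eef_rot: [0.0, 0.787, 0.617, -0.0]
force: [0.3, -0.4, 0.4]
width: 0.471
```

```bash
python3 -c "
from h import *
s=robot.read_state();print(s['t'],s['eef_pos'],s['force'])
c=cam('wrist');S=cam('scene')
b=np.hstack([cv2.resize(c['img'][0:200,150:350],(400,400),interpolation=3),cv2.convertScaleAbs(cv2.resize(S['img'][205:265,270:330],(400,400),interpolation=3),alpha=1.3)])
cv2.imwrite('pics/fin.png',b[:,:,::-1])"
```

```text
22.8 [ 0.4822982  -0.11676799  0.29238423] [ 0.29548504 -0.35773713  0.43106818]
```

View pics/fin.png

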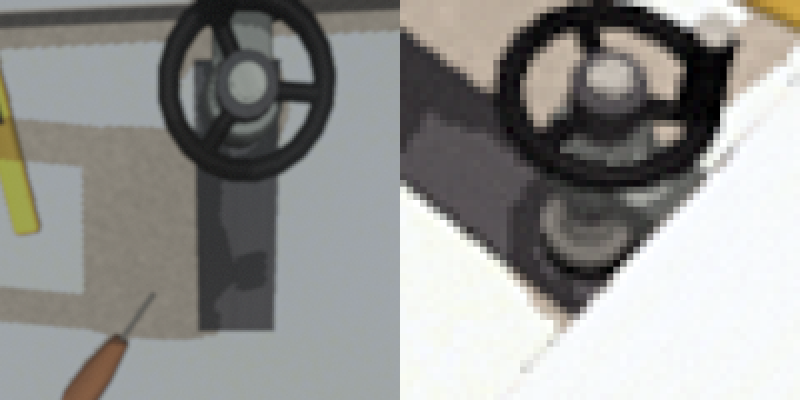

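```bash
python3 -c "
from h import *
c=cam('wrist')
f=lambda x,y:(150+x/2,y/2)
E=np.array([onz(c,f(*u),.008)[:2] for u in((198,330),(274,330),(196,60),(281,60))]);print(E)
S=np.array((.5290,.0085));n=(E[0]+E[1])/2;F=(E[2]+E[3])/2;print('len',np.linalg.norm(F-n));a=(F-n)/np.linalg.norm(F-n)
print('along from near end',(S-n)@a,'lat',(S-n)@[a[1],-a[0]],'axis',a)
for z in(.008,.078): print('S proj crop',(proj(c,(*S,z))-[150,0])*2)
robot.job_done()"
```

```text
[[ 0.46500356 -0.12720714]
 [ 0.5227994  -0.14125359]
 [ 0.50975782  0.05476614]
 [ 0.56587411  0.04112793]]
len 0.18739553363742265
along from near end 0.14698098196680828 lat 0.0006735802617441556 axis [0.23434116 0.97215442]
S proj crop [238.85864182 124.94466724]
S proj crop [243.54223719 109.43342653]
the job is handed in; nothing more can be done
```

The plate lies under the foot, the foot is wound down to bear on it, and the job was handed in at about 23 s of the 72 s allowed.

**Plate:** I slid the dark steel plate, flat on the bench, under the foot, gripping it near its outer end. The last wrist view puts the spindle axis about 147 mm from the plate's near end and within about 1 mm of its centreline. That leaves roughly 10 mm of plate beside the foot and over 20 mm beyond it.

**Foot:** I gripped the handle sleeve and turned the wheel clockwise a little over one turn.
- **Contact:** Resistance then rose from about 1.5 N to 6.5 N, at some 4–5 N per radian.
- **Back-off:** I turned back about 23° so the foot only just bears. The reverse drag there was about 4.3 N, which suggests a foot load near 10 N.
- **Release:** The arm then released the handle and moved clear, and the wrist force read zero within noise.

**Checks that were weak or disagreed:**
- **Contact not seen:** The pictures are too coarse to show foot and plate touching, so contact rests on the forces alone. Single readings scattered by 1–2 N and sagged once the arm stopped.
- **Leaf not measured:** I did not measure the leaf directly. That it was not jacked up is inferred from the low load.
- **Camera mismatch:** The scene camera put the spindle about 4–5 mm from where the wrist camera did. I shifted the plate slightly to allow for this, and it stays within the margins either way.
- **Handle forces:** While turning, misalignment put up to about 15 N sideways and 17 N vertically on the handle. I corrected it on the way.
- **Other objects:** The knife and awl showed no visible disturbance in the last close crops. I took no final overall picture to check the rest.

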